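# Put the lens barrels back into their ring bases

### The arm

A 7-joint arm with a two-finger parallel gripper is mounted at the origin on the work surface. World frame = base frame: x ahead of the robot, y to its left, z up, the work surface at z = 0. Lengths are in mm, angles in rad, forces in N, time in s.
With the tool pointing down it reaches from about 375 to 925 mm from the base axis. Payload 3.1 kg.
Tool frame: the origin (TCP) lies at the very end of the fingers, on their centre line; the grasp point (between the pads) lies 19 mm behind it; z points along the fingers, y is the line along which they close (so a half turn about z gives the same grasp; the last joint's range is limited). The gripper opens to 85 mm and grips with 20 to 120 N. Pads are 22 mm wide; open, the fingers measure 114 mm over their backs; the gripper's body (76 mm by 85 mm) begins 54 mm behind the grasp point. The pads swing forward as they close: fully open they stand 13 mm farther back than shut.
Start: joints at [1.169, 0.383, 0.044, 1.598, -0.018, 1.161, -0.05], TCP at [194.466, -620.231, 231.269] pointing down, gripper open.
Joint ranges: [-2.61, 2.61], [-0.41, 2.15], [-1.48, 1.57], [0, 2.5], [-1.57, 4.71], [0.05, 1.97], [-2.85, 2.85]. Speed limits (rad/s): [2.79, 2.79, 3.14, 3.14, 3.14, 3.14, 3.14].

### API

Orientations are given as a rotation vector (axis times angle).
In Python, from rig import bot gives the robot as it stands.
- The arm moves only by the shell command python3 -m creep 'ROWS' [FORCE]. ROWS is JSON, a list of rows, each a list of 7 numbers: the turn, a rotation vector about the tool's x, y, z scaled (see below), then the shift along the tool's x, y, z scaled (see below), then the closure, from 0 (fully open) to 1 (shut). In form: [[wx, wy, wz, x, y, z, claw], ...]. A call has 1 to 10 rows; each row shifts and turns the commanded pose from where the row before left it, along the tool's axes as they then stand; what a row does not reach is not made up. The controller multiplies each number of a shift by 25 mm and each number of a turn by 0.08 rad. A row lasts 1/12 s, in which the tool goes at most 41.7 mm and 7.16 degrees, less where a joint would pass 70% of its speed; a pose out of reach is approached as far as the arm can. A call with a number of a shift or a turn outside -1 to 1 is refused whole. A call with a gripper value outside its range is refused whole. The fingers move at their own pace and stop on an object; FORCE is the grip in N (left out, the last holds). Time passes only in rows, so rows that do not move let the fingers close. It gives the time, the measured TCP pose, the force, the opening and the grip force at its end, in the units of the state.
- bot.get_state(): the state, without advancing time (a new reading comes with each control period).
- bot.read_camera(name): name is "side" or "top"; returns (picture, depth): 420x560x3 uint8, red, green, blue; 420x560 float32, mm along the optical axis (not along the pixel's ray), 0 where there is no reading.
- bot.calibration(name): a dict with "camera_matrix" (3x3 intrinsics, pixels), "cam_to_world" (4x4, takes a point from camera to world coordinates). Camera axes: x right, y up, looking along -z (the intrinsics and any distortion apply to the point x, -y, -z); pixel columns grow to the right and rows downward; lengths in mm; the calibration is good to about 2 mm. A picture is of the moment at which its call begins. calibration takes no time and is no camera call.
- bot.job_done(): hands the job in; it is judged then, once.
The state is a dict: "t": time; "joints": joint angles; "qd": joint speeds; "effort": joint torques, N m; "position": TCP position; "eef_rot": TCP orientation; "contact_force": force on the tool from outside, world axes, zero at the start; "wrist_torque": the same for the moment, N m; "grip_width": finger opening in mm; "grip_force": force on a finger pad.
Only numpy, scipy, OpenCV 4.12 (cv2) and the standard library are available. Lean on these libraries where they do the work, as an engineer would, in place of code of your own. Each camera call takes 0.05 s, during which the arm holds its last target. There are 200 camera calls.

### The job

Put the four round lens barrels back into the ring bases on the optical bench, one at a time from the widest barrel to the slimmest: the widest barrel goes into the widest ring, the next widest into the next widest ring, and so on. Each must end up standing upright on the floor inside its ring; set them down gently, without dropping or toppling any. Leave the two square filter boxes where they stand.

Things in the scene. Friction and masses are not known exactly. Their poses are not given: they have to be found in the camera images.
- barrel_1: widest of the four loose lens barrels: a plain round black cylinder standing upright on the bench, 60 mm in diameter, 50 mm high, with a disc of blue-grey glass in its top face. Solid, 0.05 to 0.35 kg. Origin at the centre of its underside, z along its axis, up.
- barrel_2: second widest of the four loose lens barrels: a plain round black cylinder standing upright on the bench, 48 mm in diameter, 56 mm high, with a disc of blue-grey glass in its top face. Solid, 0.05 to 0.35 kg. Origin at the centre of its underside, z along its axis, up.
- barrel_3: third widest of the four loose lens barrels: a plain round black cylinder standing upright on the bench, 36 mm in diameter, 62 mm high, with a disc of blue-grey glass in its top face. Solid, 0.05 to 0.35 kg. Origin at the centre of its underside, z along its axis, up.
- barrel_4: slimmest of the four loose lens barrels: a plain round black cylinder standing upright on the bench, 24 mm in diameter, 70 mm high, with a disc of blue-grey glass in its top face. Solid, 0.05 to 0.35 kg. Origin at the centre of its underside, z along its axis, up.
- base_1: widest of the four ring bases, screwed to the bench: a low round grey cup, open at the top, 88 mm outside and 76 mm inside diameter; its floor is 4 mm and its rim 12 mm above the bench. It belongs to the 60 mm barrel, which stands in it with 8 mm to spare all round. Origin at the centre of its underside (bench level), z up.
- base_2: second widest of the four ring bases, screwed to the bench: a low round grey cup, open at the top, 76 mm outside and 64 mm inside diameter; its floor is 4 mm and its rim 12 mm above the bench. It belongs to the 48 mm barrel, which stands in it with 8 mm to spare all round. Origin at the centre of its underside (bench level), z up.
- base_3: third widest of the four ring bases, screwed to the bench: a low round grey cup, open at the top, 64 mm outside and 52 mm inside diameter; its floor is 4 mm and its rim 12 mm above the bench. It belongs to the 36 mm barrel, which stands in it with 8 mm to spare all round. Origin at the centre of its underside (bench level), z up.
- base_4: narrowest of the four ring bases, screwed to the bench: a low round grey cup, open at the top, 52 mm outside and 40 mm inside diameter; its floor is 4 mm and its rim 12 mm above the bench. It belongs to the 24 mm barrel, which stands in it with 8 mm to spare all round. Origin at the centre of its underside (bench level), z up.
- filter_box_a: loose square black filter box with a square glass window on top, 46 x 46 mm and 42 mm high, standing on the bench; stays where it is. Origin at the centre of its underside.
- filter_box_b: loose square black filter box with a square glass window on top, 36 x 36 mm and 54 mm high, standing on the bench; stays where it is. Origin at the centre of its underside.

How it is judged (in metres and radians):
On the way, in this order (a step that is already met when the one before it is completed fails the run):
1. the widest barrel stands on the floor of its ring base, let go (horizontal distance between barrel_1 and base_1 below 0.01 m and z of barrel_1 in the frame of base_1 below 0.0075 m and angle between barrel_1's own z axis and vertical below 0.1 rad and linear speed of barrel_1 below 0.03 m/s and contact force between barrel_1 and the fingers below 0.05 N), for 0.2 s.
2. the second widest barrel stands on the floor of its ring base, let go (horizontal distance between barrel_2 and base_2 below 0.01 m and z of barrel_2 in the frame of base_2 below 0.0075 m and angle between barrel_2's own z axis and vertical below 0.1 rad and linear speed of barrel_2 below 0.03 m/s and contact force between barrel_2 and the fingers below 0.05 N), for 0.2 s.
3. the third widest barrel stands on the floor of its ring base, let go (horizontal distance between barrel_3 and base_3 below 0.01 m and z of barrel_3 in the frame of base_3 below 0.0075 m and angle between barrel_3's own z axis and vertical below 0.1 rad and linear speed of barrel_3 below 0.03 m/s and contact force between barrel_3 and the fingers below 0.05 N), for 0.2 s.
4. the slimmest barrel stands on the floor of its ring base, let go (horizontal distance between barrel_4 and base_4 below 0.01 m and z of barrel_4 in the frame of base_4 below 0.0075 m and angle between barrel_4's own z axis and vertical below 0.1 rad and linear speed of barrel_4 below 0.03 m/s and contact force between barrel_4 and the fingers below 0.05 N), for 0.2 s.
At the end, for the whole second after the job is handed in: Each of the four barrels is let go and at rest on the floor of its own ring base (within 10 mm of the centre, underside less than 7.5 mm above the bench, leaning less than 0.1 rad), having been put there in order from the widest to the slimmest (all of step 1 and all of step 2 and all of step 3 and all of step 4); the robot touches nothing.
It fails at once if a barrel is toppled (leans more than 45 degrees) (angle between any of barrel_1, barrel_2, barrel_3, barrel_4's own z axis and vertical above 0.785 rad).
It fails at once if a barrel is dropped (falls faster than 0.6 m/s with the fingers off it) ((linear speed of barrel_1 above 0.6 m/s and contact force between barrel_1 and the fingers below 0.01 N) or (linear speed of barrel_2 above 0.6 m/s and contact force between barrel_2 and the fingers below 0.01 N) or (linear speed of barrel_3 above 0.6 m/s and contact force between barrel_3 and the fingers below 0.01 N) or (linear speed of barrel_4 above 0.6 m/s and contact force between barrel_4 and the fingers below 0.01 N)).
It fails at once if a filter box is shifted more than 15 mm (distance of any of filter_box_a, filter_box_b from where it was at the start of the episode above 0.015 m).
It also fails if it takes over 120 s, if anything falls off the work surface, if the arm or the gripper's body presses on something with over 40 N, if the wrist force passes 120 N, or if a joint passes its speed limit or range.

## Working session

There is one attempt and no reset: what is moved stays moved. The work goes in short steps, Python scripts to look and compute and a shell command to move; the robot and the scene stay as the last step left them, time stands still between calls to the robot, and variables do not carry over. Pictures are saved under pics/ and viewed, at most 14 in all, crops included, and the job is handed in when it is done.

```bash
mkdir -p pics; ls; python3 - <<'E'
from rig import bot
import cv2,numpy as np
for n in("top","side"):
    p,d=bot.read_camera(n); cv2.imwrite(f"pics/{n}0.png",p[:,:,::-1]); np.save(f"{n}0.npy",d)
    c=bot.calibration(n); print(c)
print(bot.get_state())
E
```

```text
pics
{'camera_matrix': array([[462.20661959,   0.        , 278.96663159],
       [  0.        , 462.20661959, 203.91557081],
       [  0.        ,   0.        ,   1.        ]]), 'cam_to_world': array([[ 3.22529413e-03,  9.96455478e-01, -8.40599671e-02,
         4.16045252e+02],
       [-9.99517031e-01,  5.81049291e-03,  3.05277431e-02,
         2.06309929e+01],
       [ 3.09079667e-02,  8.39209078e-02,  9.95992961e-01,
         9.82373566e+02],
       [ 0.00000000e+00,  0.00000000e+00,  0.00000000e+00,
         1.00000000e+00]])}
{'camera_matrix': array([[443.38776329,   0.        , 275.36199096],
       [  0.        , 443.38776329, 209.34338527],
       [  0.        ,   0.        ,   1.        ]]), 'cam_to_world': array([[-8.16594485e-01,  4.30829889e-01, -3.84134160e-01,
         1.43145447e+02],
       [-5.76985290e-01, -6.27907168e-01,  5.22322279e-01,
         5.00681181e+02],
       [-1.61685430e-02,  6.48165252e-01,  7.61328040e-01,
         7.27125173e+02],
       [ 0.00000000e+00,  0.00000000e+00,  0.00000000e+00,
         1.00000000e+00]])}
{'t': 0.1, 'joints': array([ 1.16920038,  0.38377043,  0.04385029,  1.59943109, -0.01794543,
        1.16120287, -0.04988023]), 'qd': array([-0.00144247, -0.00130271, -0.00195289, -0.00245803, -0.00030106,
        0.00089964,  0.00116549]), 'effort': array([ 2.64949580e-03, -4.34728360e+01,  1.02962449e+00, -2.50455022e+01,
        1.10215688e-02,  5.47269083e-03,  1.12850955e-05]), 'position': array([ 194.18858852, -619.41000101,  229.99531463]), 'eef_rot': array([-3.10305436e+00, -4.75115480e-01,  7.15447365e-04]), 'contact_force': array([-0.45125203, -0.12232749,  0.19504367]), 'wrist_torque': array([-0.02928137, -0.0063138 , -0.0494588 ]), 'grip_force': 0.0, 'grip_width': 85.39947336842462}
```

View pics/top0.png

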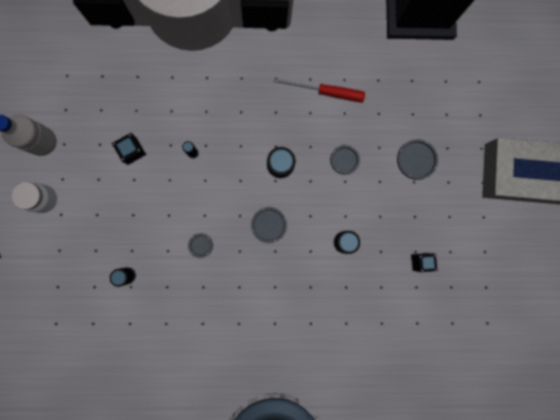

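View pics/side0.png

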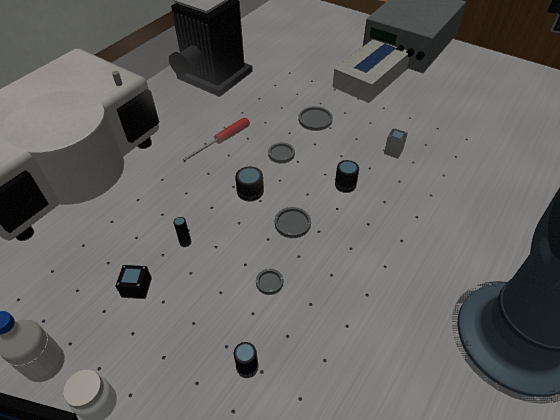

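The top view shows glass tops of barrels 1–4 at (281,161), (348,242), (121,277) and (189,147). Rings 1–4 are at (417,160), (269,225), (344,160) and (201,245), and the boxes are at (128,147) and (427,263). In the side view the barrels are at (250,177), (347,170), (246,352) and (181,225), with the rings at (316,118), (292,221), (281,152) and (269,281).

```bash
cat > h.py <<'E'
import cv2,numpy as np
from rig import bot
def ray(n,uv,z):
    c=bot.calibration(n);K=c["camera_matrix"];T=c["cam_to_world"]
    v=np.linalg.inv(K)@[uv[0],uv[1],1]; d=T[:3,:3]@[v[0],-v[1],-v[2]]; o=T[:3,3]
    return (o+d*(z-o[2])/d[2])[:2]
def proj(n,P):
    c=bot.calibration(n);T=c["cam_to_world"]
    q=T[:3,:3].T@(np.array(P,float)-T[:3,3]); v=c["camera_matrix"]@[q[0],-q[1],-q[2]]; return v[:2]/v[2]
def glass(p,seed,r=14):
    # blue-ish glass blob nearest the seed
    p=p.astype(int); m=((p[...,2]-p[...,0]>18)&(p[...,2]>60)).astype(np.uint8)
    k,l,s,c=cv2.connectedComponentsWithStats(m)
    b=[i for i in range(1,k) if s[i,4]>25 and np.hypot(*(c[i]-seed))<r]
    if not b: return None
    i=max(b,key=lambda i:s[i,4]); return c[i],s[i,4]
def ring(p,seed,R):
    g=cv2.cvtColor(p,cv2.COLOR_RGB2GRAY); x,y=map(int,seed)
    bg=np.median(g[y-2*R:y+2*R,x-2*R:x+2*R])
    m=(g<bg-15).astype(np.uint8)
    cs,_=cv2.findContours(m,cv2.RETR_EXTERNAL,cv2.CHAIN_APPROX_NONE)
    cs=[c for c in cs if cv2.pointPolygonTest(c,(float(x),float(y)),False)>=0 or np.hypot(*(cv2.boundingRect(c)[0]+cv2.boundingRect(c)[2]/2-x,cv2.boundingRect(c)[1]+cv2.boundingRect(c)[3]/2-y))<8]
    if not cs: return None
    c=max(cs,key=cv2.contourArea); return cv2.fitEllipse(cv2.convexHull(c)) 
H=[50,56,62,70]
B={"top":[(281,161),(348,242),(121,277),(189,147)],"side":[(250,173),(347,165),(246,349),(180,222)]}
R={"top":[(417,160),(269,225),(344,160),(201,245)],"side":[(316,118),(292,221),(281,152),(269,281)]}
E
python3 - <<'E'
from h import *
np.set_printoptions(precision=1,suppress=True)
for n in("top","side"):
    p=cv2.imread(f"pics/{n}0.png")[:,:,::-1].copy()
    for i in range(4):
        g=glass(p,B[n][i]); print(n,"barrel",i+1,g,g and ray(n,g[0],H[i]))
        e=ring(p,R[n][i],25); print(n,"ring",i+1,e,e and ray(n,e[0],10))
    print("box", *[ (g:=glass(p,s,20)) and ray(n,g[0],h) for s,h in zip([(128,147),(427,263)] if n=="top" else [(132,275),(399,134)],(42,54))])
E
```

```text
top barrel 1 (array([280.9, 160.4]), np.int32(412)) [584.  -11.6]
top ring 1 ((416.8162536621094, 159.9264678955078), (41.65794372558594, 44.023292541503906), 15.10231876373291) [ 594.7 -305.3]
top barrel 2 (array([348.4, 241.9]), np.int32(278)) [ 418.5 -147.6]
top ring 2 ((268.4777526855469, 224.61976623535156), (37.01518249511719, 37.20446014404297), 0.24651674926280975) [454.3  12.8]
top barrel 3 (array([117.7, 277.5]), np.int32(163)) [347.7 307. ]
top ring 3 ((344.358642578125, 159.3887481689453), (30.685075759887695, 31.081573486328125), 44.63082504272461) [ 594.5 -148.8]
top barrel 4 (array([187.5, 146.3]), np.int32(71)) [607.1 175.2]
top ring 4 ((200.2073516845703, 245.24069213867188), (25.662879943847656, 25.91620635986328), 63.04197311401367) [410.7 154.9]
box [611.2 305.1] [ 377.6 -309. ]
side barrel 1 (array([248.5, 175.4]), np.int32(229)) [587.7  -9.5]
side ring 1 ((315.5744934082031, 118.56322479248047), (24.843400955200195, 36.11682891845703), 96.8376235961914) [ 596.4 -299.7]
side barrel 2 (array([347.6, 166.8]), np.int32(146)) [ 422.8 -146.2]
side ring 2 ((292.3074645996094, 222.35598754882812), (31.63823699951172, 37.380619049072266), 92.508544921875) [455.6  17.7]
side barrel 3 (array([244.3, 352.1]), np.int32(225)) [350.9 308.6]
side ring 3 ((280.96258544921875, 152.5732879638672), (21.356792449951172, 27.693273544311523), 90.1330337524414) [ 596.5 -144. ]
side barrel 4 (array([178.8, 220.5]), np.int32(53)) [611.1 177.4]
side ring 4 ((269.2071228027344, 281.34930419921875), (26.6395206451416, 28.46856689453125), 91.45472717285156) [412.6 159.4]
box [614.  307.3] [ 381.9 -308.3]
```

```bash
cat > go.py <<'E'
import sys,numpy as np
from rig import bot
from scipy.spatial.transform import Rotation as Ro
s=bot.get_state();r=Ro.from_rotvec(s["eef_rot"]);np.set_printoptions(precision=3,suppress=True)
print("t %.1f pos"%s["t"],s["position"],"F",s["contact_force"],"grip %.1f %.1f"%(s["grip_width"],s["grip_force"]),"j",s["joints"])
M=r.as_matrix(); z=M[:,2]; print("tilt fix turn",r.inv().apply(np.cross(z,[0,0,-1]))/.08,"yaw x",np.degrees(np.arctan2(M[1,0],M[0,0])))
p=s["position"]
for a in sys.argv[1:]:
    q=np.array(list(map(float,a.split(",")))); u=r.inv().apply(q-p)/25; p=q
    print(a,"total units",u,"rows",np.abs(u).max())
E
python3 go.py 586,-10.5,230 586,-10.5,90 586,-10.5,16 595.5,-302.5,16
```

```text
t 0.1 pos [ 194.189 -619.41   229.995] F [-0.451 -0.122  0.195] grip 85.4 0.0 j [ 1.169  0.384  0.044  1.599 -0.018  1.161 -0.05 ]
tilt fix turn [-0.03   0.001 -0.   ] yaw x 17.410161504213086
586,-10.5,230 total units [ 22.242 -18.551   0.043] rows 22.242137494536284
586,-10.5,90 total units [0.001 0.014 5.6  ] rows 5.5999836120166515
586,-10.5,16 total units [0.    0.007 2.96 ] rows 2.95999133778023
595.5,-302.5,16 total units [-3.132 11.259 -0.027] rows 11.258575005315839
```

```bash
python3 -m creep '[[0,0,0,0.4,-0.33,0,0],[0,0,0,0.8,-0.66,0,0],[0,0,0,0.8,-0.66,0,0],[0,0,0,0.8,-0.66,0,0],[0,0,0,0.8,-0.66,0,0],[0,0,0,0.8,-0.66,0,0],[0,0,0,0.8,-0.66,0,0],[0,0,0,0.8,-0.66,0,0],[0,0,0,0.8,-0.66,0,0],[0,0,0,0.8,-0.66,0,0]]' 60
python3 go.py 586,-10.5,230
```

```text
t: 0.93
position: [329.6, -411.3, 231.0]
eef_rot: [-3.104, -0.477, 0.0]
contact_force: [0.8, -1.6, 0.2]
grip_width: 85.5
grip_force: 0.0
t 0.9 pos [ 329.565 -411.317  231.028] F [ 0.778 -1.585  0.155] grip 85.5 0.0 j [ 0.903  0.157 -0.094  1.888  0.016  1.098 -0.463]
tilt fix turn [-0.01   0.002 -0.   ] yaw x 17.46024935967111
586,-10.5,230 total units [ 14.595 -12.216   0.049] rows 14.595328220097201
```

```bash
python3 -m creep '[[0,0,0,0.8,-0.66,0,0],[0,0,0,0.8,-0.66,0,0],[0,0,0,0.8,-0.66,0,0],[0,0,0,0.8,-0.66,0,0],[0,0,0,0.8,-0.66,0,0],[0,0,0,0.8,-0.66,0,0],[0,0,0,0.8,-0.66,0,0],[0,0,0,0.8,-0.66,0,0],[0,0,0,0.8,-0.66,0,0],[0,0,0,0.8,-0.66,0,0]]' >/dev/null; python3 -m creep '[[0,0,0,0.8,-0.66,0.5,0],[0,0,0,0.8,-0.66,0.8,0],[0,0,0,0.8,-0.66,0.8,0],[0,0,0,0.8,-0.66,0.8,0],[0,0,0,0.8,-0.66,0.8,0],[0,0,0,0.8,-0.66,0.5,0],[0,0,0,0.8,-0.66,0.5,0],[0,0,0,0.8,-0.66,0.4,0],[0,0,0,0.2,-0.3,0.3,0],[0,0,0,0,0,0,0]]'
python3 go.py 586,-10.5,90 586,-10.5,16
```

```text
t: 2.6
position: [584.6, -9.2, 94.6]
eef_rot: [-3.101, -0.485, 0.005]
contact_force: [-0.2, 0.6, -0.6]
grip_width: 85.5
grip_force: 0.0
t 2.6 pos [584.616  -9.226  94.565] F [-0.152  0.562 -0.638] grip 85.5 0.0 j [ 0.262  0.452 -0.382  1.846  0.208  0.887 -1.478]
tilt fix turn [-0.044  0.031 -0.   ] yaw x 17.77888082891001
586,-10.5,90 total units [0.038 0.066 0.182] rows 0.18226349209269735
586,-10.5,16 total units [0.007 0.01  2.96 ] rows 2.9599728240048284
```

Close look before descending.

```bash
python3 - <<'E'
from h import *
o=[]
for n in("top","side"):
    p,d=bot.read_camera(n); c=proj(n,(586,-10,60)).astype(int); x,y=np.clip(c-80,0,None)
    o.append(cv2.resize(p[y:y+160,x:x+160,::-1],(400,400)))
cv2.imwrite("pics/c1.png",np.hstack(o))
E
```

```text
(no output)
```

View pics/c1.png

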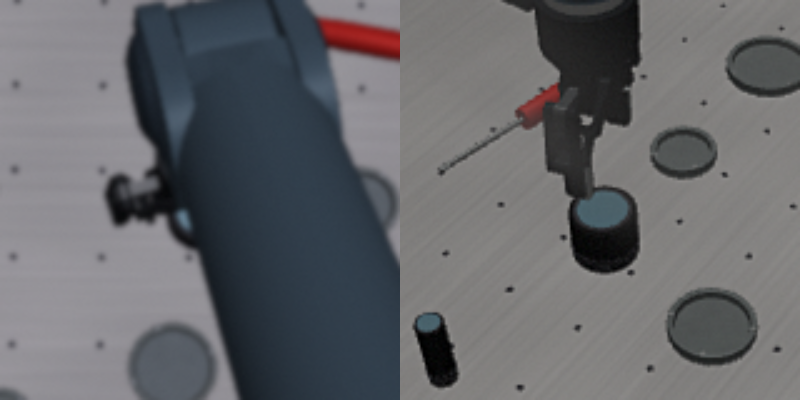

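The side crop shows the left finger tip at (583,193), over the barrel's left rim. The right finger is farther off, around (625,120). I'll check the projected fingertips against this.

```bash
python3 - <<'E'
from h import *
c=proj("side",(586,-10,60)).astype(int)-80
for P in [(584.6,-9.2,94.6),(584.6-.3*42,-9.2+.95*42,94.6),(584.6+.3*42,-9.2-.95*42,94.6),(584.6-.3*42,-9.2+.95*42,107),(584.6+.3*42,-9.2-.95*42,107)]:
    print(P,(proj("side",P)-c)*2.5+[400,0])
E
```

```text
(584.6, -9.2, 94.6) [600.6634286 172.0931327]
(572.0, 30.7, 94.6) [582.88617029 206.48971021]
(597.2, -49.099999999999994, 94.6) [617.47257332 139.56972336]
(572.0, 30.7, 107) [581.71929945 195.46318028]
(597.2, -49.099999999999994, 107) [616.71958731 128.47313142]
```

```bash
python3 -m creep '[[0,0,0,0.04,0.07,0.7,0],[0,0,0,0,0,0.8,0],[0,0,0,0,0,0.8,0],[0,0,0,0,0,0.6,0],[0,0,0,0,0,0.4,0],[0,0,0,0,0,0,0],[0,0,0,0,0,0,0.5],[0,0,0,0,0,0,0.7],[0,0,0,0,0,0,0.8],[0,0,0,0,0,0,0.8]]' 60; python3 -m creep '[[0,0,0,0,0,0,0.8],[0,0,0,0,0,0,0.8],[0,0,0,0,0,0,0.8],[0,0,0,0,0,0,0.8]]'
python3 go.py 595.5,-302.5,16
```

```text
t: 3.53
position: [589.3, -15.3, 15.8]
eef_rot: [3.105, 0.475, 0.006]
contact_force: [-0.3, 1.2, 4.3]
grip_width: 59.2
grip_force: 65.3
t: 3.87
position: [589.3, -15.4, 15.8]
eef_rot: [3.105, 0.475, 0.005]
contact_force: [-0.8, -0.2, 6.8]
grip_width: 58.7
grip_force: 65.4
t 3.9 pos [589.323 -15.362  15.778] F [-0.795 -0.207  6.833] grip 58.7 65.4 j [ 0.235  0.571 -0.341  1.867  0.27   0.746 -1.522]
tilt fix turn [ 0.015 -0.04   0.   ] yaw x 17.40858177975139
595.5,-302.5,16 total units [-3.2   11.033 -0.006] rows 11.033378287324693
```

```bash
python3 -m creep '[[0,0,0,0,0,-0.3,0.8],[0,0,0,0,0,-0.6,0.8],[0,0,0,0,0,-0.6,0.8],[0,0,0,0,0,-0.5,0.8],[0,0,0,0,0,-0.2,0.8],[0,0,0,-0.1,0.4,0,0.8],[0,0,0,-0.24,0.8,0,0.8],[0,0,0,-0.24,0.8,0,0.8],[0,0,0,-0.24,0.8,0,0.8],[0,0,0,-0.24,0.8,0,0.8]]'; python3 -m creep '[[0,0,0,-0.24,0.8,0,0.8],[0,0,0,-0.24,0.8,0,0.8],[0,0,0,-0.24,0.8,0,0.8],[0,0,0,-0.24,0.8,0,0.8],[0,0,0,-0.24,0.8,0,0.8],[0,0,0,-0.24,0.8,0,0.8],[0,0,0,-0.24,0.8,0,0.8],[0,0,0,-0.24,0.8,0,0.8],[0,0,0,-0.1,0.6,0,0.8],[0,0,0,0,0,0,0.8]]' ;python3 -m creep '[[0,0,0,0,0,0,0.8],[0,0,0,0,0,0,0.8]]'
python3 go.py 595.5,-302.5,30 595.5,-302.5,19
python3 - <<'E'
from h import *
o=[]
for n in("top","side"):
    p,d=bot.read_camera(n); c=proj(n,(595,-302,40)).astype(int); x,y=np.clip(c-80,0,None)
    o.append(cv2.resize(p[y:y+160,x:x+160,::-1],(400,400)))
    g=glass(p,proj(n,(595,-302,87)),25); print(n,g,g and ray(n,g[0],87))
cv2.imwrite("pics/c2.png",np.hstack(o))
E
```

```text
t: 4.7
position: [587.9, -111.3, 67.6]
eef_rot: [3.105, 0.475, -0.004]
contact_force: [-0.5, 0.6, -2.8]
grip_width: 58.6
grip_force: 64.9
t: 5.53
position: [591.3, -298.4, 67.7]
eef_rot: [3.104, 0.464, -0.003]
contact_force: [-0.3, -1.2, -2.7]
grip_width: 58.4
grip_force: 65.0
t: 5.7
position: [593.2, -289.4, 68.1]
eef_rot: [-3.103, -0.477, 0.001]
contact_force: [-0.2, 1.1, -1.0]
grip_width: 58.6
grip_force: 65.0
t 5.7 pos [ 593.216 -289.385   68.141] F [-0.215  1.113 -0.991] grip 58.6 65.0 j [ 0.619  0.597 -0.299  1.669  0.209  0.909 -1.026]
tilt fix turn [-0.029  0.002 -0.   ] yaw x 17.48151020941285
595.5,-302.5,30 total units [-0.07   0.531  1.524] rows 1.5244359653205641
595.5,-302.5,19 total units [0.    0.001 0.44 ] rows 0.43999880882482556
top (array([426.86764706, 162.14705882]), np.int32(68)) [ 576.30287343 -299.48018058]
side (array([320.61111111,  90.53703704]), np.int32(54)) [ 595.2832685  -313.40891581]
```

View pics/c2.png

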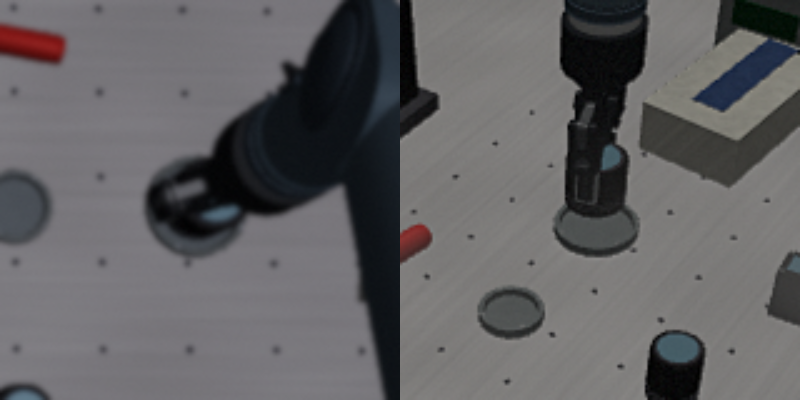

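The side crop shows barrel 1 hanging upright over ring 1. Its silhouette spans x 566–627, against ring 555–639.

```bash
python3 -m creep '[[0,0,0,-0.07,0.27,0.5,0.8],[0,0,0,0,0.26,0.5,0.8],[0,0,0,0,0,0.3,0.8],[0,0,0,0,0,0,0.8],[0,0,0,0,0,0,0.8],[0,0,0,0,0,0,0.8]]' 
python3 go.py 595.5,-302.5,30 595.5,-302.5,19.5
python3 - <<'E'
from h import *
s=bot.get_state(); p=s["position"]
I,d=bot.read_camera("side")
u=proj("side",(p[0],p[1],p[2]-15.8+10));e=proj("side",(595.5,-302.5,10)); print("expected axis",u,"ring",e)
print(cv2.cvtColor(I,cv2.COLOR_RGB2GRAY)[int(u[1])-2,int(u[0])-20:int(u[0])+21],int(u[0])-20)
E
```

```text
t: 6.3
position: [595.6, -304.1, 35.9]
eef_rot: [-3.105, -0.476, 0.0]
contact_force: [-0.5, 0.1, -2.1]
grip_width: 58.7
grip_force: 64.9
t 6.3 pos [ 595.625 -304.113   35.893] F [-0.468  0.086 -2.122] grip 58.7 64.9 j [ 0.624  0.651 -0.284  1.657  0.225  0.866 -1.018]
tilt fix turn [-0.009  0.002 -0.   ] yaw x 17.418431952848717
595.5,-302.5,30 total units [ 0.015 -0.063  0.236] rows 0.23577254518466295
595.5,-302.5,19.5 total units [0.   0.   0.42] rows 0.41999989191345577
expected axis [317.19695881 111.39596171] ring [316.47171283 118.11852672]
[121 123 121 123 126 121  99  76  28  11  16  25  49  27  23  23  29  26
  25  44  60  43  22  24  27  25  23  28  27  27  26  38 104 128 125 122
 125 125 123 123 122] 297
```

```bash
python3 -m creep '[[0,0,0,0,-0.04,0.25,0.8],[0,0,0,0,0,0.2,0.8],[0,0,0,0,0,0.12,0.8],[0,0,0,0,0,0.08,0.8],[0,0,0,0,0,0,0.8],[0,0,0,0,0,0,0.8]]'; python3 go.py
```

```text
t: 6.85
position: [595.5, -303.5, 20.0]
eef_rot: [3.105, 0.476, 0.001]
contact_force: [0.5, -0.2, -2.6]
grip_width: 58.5
grip_force: 64.8
t 6.8 pos [ 595.459 -303.541   19.961] F [ 0.457 -0.222 -2.55 ] grip 58.5 64.8 j [ 0.619  0.672 -0.279  1.662  0.232  0.84  -1.025]
tilt fix turn [ 0.002 -0.004 -0.   ] yaw x 17.414011880288818
```

```bash
python3 -m creep '[[0,0,0,0,0,0.04,0.8],[0,0,0,0,0,0.04,0.8],[0,0,0,0,0,0,0.8],[0,0,0,0,0,0,0.8]]'; python3 -m creep '[[0,0,0,0,0,0.04,0.8],[0,0,0,0,0,0.0,0.8],[0,0,0,0,0,0,0.8]]'
```

```text
t: 7.18
position: [595.4, -303.6, 19.8]
eef_rot: [3.105, 0.475, -0.001]
contact_force: [-3.9, 1.7, 7.0]
grip_width: 58.7
grip_force: 65.7
t: 7.43
position: [595.4, -303.6, 19.8]
eef_rot: [3.105, 0.475, -0.001]
contact_force: [-6.4, 2.4, 10.3]
grip_width: 58.2
grip_force: 66.1
```

```bash
python3 -m creep '[[0,0,0,0,0,-0.04,0.6],[0,0,0,0,0,0,0.4],[0,0,0,0,0,0,0.2],[0,0,0,0,0,0,0],[0,0,0,0,0,0,0],[0,0,0,0,0,-0.3,0],[0,0,0,0,0,-0.6,0],[0,0,0,0,0,-0.8,0],[0,0,0,0,0,-0.8,0],[0,0,0,0,0,-0.8,0]]'
python3 go.py 420.5,-147,100 420.5,-147,16 455,15.3,20
python3 - <<'E'
from h import *
for n in("top","side"):
    p,d=bot.read_camera(n)
    g=glass(p,proj(n,(595,-302,54)),25); print(n,g,g and ray(n,g[0],54))
    if n=="side": cv2.imwrite("pics/c3.png",p[40:240,200:440,::-1])
E
```

```text
t: 8.27
position: [595.9, -303.6, 102.8]
eef_rot: [3.105, 0.476, 0.002]
contact_force: [-0.2, 1.0, 0.3]
grip_width: 85.3
grip_force: 0.0
t 8.3 pos [ 595.858 -303.627  102.765] F [-0.212  0.961  0.324] grip 85.3 0.0 j [ 0.638  0.567 -0.304  1.633  0.196  0.971 -0.999]
tilt fix turn [ 0.01  -0.015 -0.   ] yaw x 17.416591820385324
420.5,-147,100 total units [-4.818 -8.077  0.098] rows 8.077442995522391
420.5,-147,16 total units [-0.004 -0.003  3.36 ] rows 3.3599964921630225
455,15.3,20 total units [ 3.26  -5.781 -0.161] rows 5.781178311394311
top (array([425.14465409, 162.55974843]), np.int32(159)) [ 581.32171512 -307.68434809]
side (array([316.86206897, 103.42758621]), np.int32(145)) [ 597.74069265 -303.42659007]
```

View pics/c3.png

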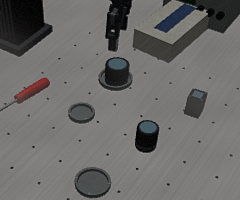

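Barrel 1 stands upright in ring 1 at crop pixel (118,68), clear of the gripper. Next is barrel 2.

```bash
python3 -m creep '[[0,0,0,-0.3,-0.5,0,0],[0,0,0,-0.48,-0.8,0,0],[0,0,0,-0.48,-0.8,0,0],[0,0,0,-0.48,-0.8,0,0],[0,0,0,-0.48,-0.8,0,0],[0,0,0,-0.48,-0.8,0,0],[0,0,0,-0.48,-0.8,0,0],[0,0,0,-0.48,-0.8,0,0],[0,0,0,-0.48,-0.8,0,0],[0,0,0,-0.48,-0.8,0,0]]'; python3 -m creep '[[0,0,0,-0.2,-0.4,0,0],[0,0,0,0,0,0,0],[0,0,0,0,0,0,0],[0,0,0,0,0,0,0]]'
python3 go.py 420.5,-147,100
```

```text
t: 9.2
position: [426.6, -153.7, 100.6]
eef_rot: [3.105, 0.475, 0.0]
contact_force: [0.6, -0.2, -0.4]
grip_width: 85.3
grip_force: 0.0
t: 9.53
position: [421.4, -147.4, 101.1]
eef_rot: [3.104, 0.474, 0.004]
contact_force: [-0.4, -0.1, -1.1]
grip_width: 85.8
grip_force: 0.0
t 9.5 pos [ 421.422 -147.415  101.117] F [-0.407 -0.08  -1.107] grip 85.8 0.0 j [ 0.616  0.202 -0.398  2.165  0.11   0.79  -1.12 ]
tilt fix turn [ 0.018 -0.027 -0.   ] yaw x 17.36775521664685
420.5,-147,100 total units [-0.03  -0.027  0.045] rows 0.04459483646031769
```

```bash
python3 -m creep '[[0,0,0,-0.03,-0.03,0.7,0],[0,0,0,0,0,0.8,0],[0,0,0,0,0,0.8,0],[0,0,0,0,0,0.6,0],[0,0,0,0,0,0.45,0],[0,0,0,0,0,0,0],[0,0,0,0,0,0,0.5],[0,0,0,0,0,0,0.7],[0,0,0,0,0,0,0.8],[0,0,0,0,0,0,0.9]]'; python3 -m creep '[[0,0,0,0,0,0,0.9],[0,0,0,0,0,0,0.9],[0,0,0,0,0,0,0.9],[0,0,0,0,0,0,0.9]]'
python3 go.py 455,15.3,20
```

```text
t: 10.37
position: [420.4, -146.4, 18.1]
eef_rot: [3.104, 0.475, 0.004]
contact_force: [0.3, -0.9, 2.7]
grip_width: 46.8
grip_force: 61.5
t: 10.7
position: [420.4, -146.4, 18.1]
eef_rot: [3.104, 0.475, 0.004]
contact_force: [0.4, 0.3, 7.1]
grip_width: 46.8
grip_force: 61.7
t 10.7 pos [ 420.387 -146.403   18.086] F [0.362 0.258 7.123] grip 46.8 61.7 j [ 0.567  0.362 -0.355  2.205  0.219  0.604 -1.215]
tilt fix turn [ 0.025 -0.031 -0.   ] yaw x 17.398746385927712
455,15.3,20 total units [ 3.255 -5.758 -0.08 ] rows 5.758029699839912
```

```bash
python3 -m creep '[[0,0,0,0,0,-0.3,0.9],[0,0,0,0,0,-0.7,0.9],[0,0,0,0,0,-0.7,0.9],[0,0,0,0,0,-0.3,0.9],[0,0,0,0.2,-0.3,0,0.9],[0,0,0,0.45,-0.8,0,0.9],[0,0,0,0.45,-0.8,0,0.9],[0,0,0,0.45,-0.8,0,0.9],[0,0,0,0.45,-0.8,0,0.9],[0,0,0,0.45,-0.8,0,0.9]]'; python3 -m creep '[[0,0,0,0.45,-0.8,0,0.9],[0,0,0,0.3,-0.5,0,0.9],[0,0,0,0.06,-0.16,0,0.9],[0,0,0,0,0,0,0.9],[0,0,0,0,0,0,0.9],[0,0,0,0,0,0,0.9]]' 
python3 go.py 455,15.3,35 455,15.3,22.5
```

```text
t: 11.53
position: [444.0, -23.2, 65.8]
eef_rot: [-3.105, -0.476, 0.003]
contact_force: [1.0, 0.1, -2.8]
grip_width: 46.8
grip_force: 62.1
t: 12.03
position: [452.6, 14.4, 66.2]
eef_rot: [3.105, 0.472, -0.003]
contact_force: [0.3, 0.5, -2.5]
grip_width: 46.9
grip_force: 62.1
t 12.0 pos [452.604  14.433  66.203] F [ 0.325  0.519 -2.501] grip 46.9 62.1 j [ 0.314  0.293 -0.477  2.163  0.201  0.729 -1.566]
tilt fix turn [ 0.004  0.023 -0.   ] yaw x 17.295069899426473
455,15.3,35 total units [ 0.104 -0.005  1.248] rows 1.247936009650221
455,15.3,22.5 total units [ 0.001 -0.     0.5  ] rows 0.4999991198982181
```

```bash
python3 -m creep '[[0,0,0,0.08,0,0.4,0.9],[0,0,0,0,0,0.5,0.9],[0,0,0,0,0,0.35,0.9],[0,0,0,0,0,0.25,0.9],[0,0,0,0,0,0.15,0.9],[0,0,0,0,0,0.08,0.9],[0,0,0,0,0,0,0.9],[0,0,0,0,0,0,0.9],[0,0,0,0,0,0,0.9]]' 
python3 go.py 455,15.3,22
python3 - <<'E'
from h import *
p=bot.get_state()["position"]
I,d=bot.read_camera("side")
for zz in (18,30): 
    u=proj("side",(p[0],p[1],zz)); print("expected axis",u,"half width px",24/ (np.linalg.norm(bot.calibration("side")["cam_to_world"][:3,3]-p))*443)
    print(cv2.cvtColor(I,cv2.COLOR_RGB2GRAY)[int(u[1]),int(u[0])-20:int(u[0])+21],int(u[0])-20)
cv2.imwrite("pics/c4.png",cv2.resize(I[170:270,240:340,::-1],(400,400)))
E
```

```text
t: 12.78
position: [456.0, 16.6, 23.9]
eef_rot: [3.105, 0.475, 0.002]
contact_force: [-0.5, 0.1, -2.4]
grip_width: 46.8
grip_force: 62.1
t 12.8 pos [455.96   16.586  23.946] F [-0.47   0.083 -2.419] grip 46.8 62.1 j [ 0.275  0.379 -0.443  2.173  0.27   0.639 -1.625]
tilt fix turn [ 0.004 -0.013  0.   ] yaw x 17.410987774530305
455,15.3,22 total units [-0.052  0.038  0.078] rows 0.07779208085713486
expected axis [292.52588064 219.49118044] half width px 11.693669902778796
[133 134 127  76  84  53   7   2  11  17  20  21  22  22  24  21  14  12
  10  24  64  57   1   5  13  11  10   4  10   3   8  29  93  90  84  35
  67  86  96 141 134] 272
expected axis [292.6041992 215.7778475] half width px 11.693669902778796
[136 133 131 130  92   0   7   9  13   9  19  18  14   8  13  13  14   9
  12  15  17  20  16  13   5   6   9  16   7   8   9  18  61  36  57  83
  80 107 133 133 134] 272
```

View pics/c4.png

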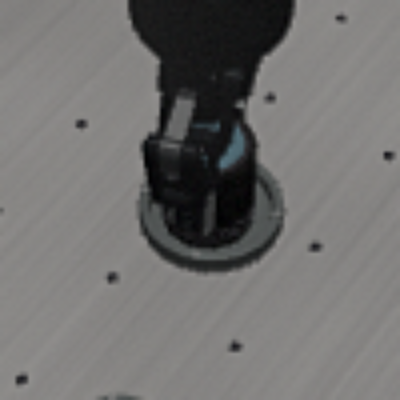

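Barrel 2 hangs in ring 2: its axis is at crop x≈206, and the ring's centre is at x≈211. That is about 2 mm off, so I correct it and lower.

```bash
python3 -m creep '[[0,0,0,-0.06,0.04,0.04,0.9],[0,0,0,0,0,0.04,0.9],[0,0,0,0,0,0.03,0.9],[0,0,0,0,0,0,0.9],[0,0,0,0,0,0,0.9]]'
```

```text
t: 13.25
position: [454.4, 14.8, 22.1]
eef_rot: [3.104, 0.475, -0.001]
contact_force: [-4.5, -0.4, 9.9]
grip_width: 46.9
grip_force: 63.2
```

Contact at TCP z 22.1, as predicted. I release and lift.

```bash
python3 -m creep '[[0,0,0,0,0,-0.04,0.7],[0,0,0,0,0,0,0.4],[0,0,0,0,0,0,0.2],[0,0,0,0,0,0,0],[0,0,0,0,0,0,0],[0,0,0,0,0,-0.3,0],[0,0,0,0,0,-0.6,0],[0,0,0,0,0,-0.8,0],[0,0,0,0,0,-0.8,0],[0,0,0,0,0,-0.8,0]]'
python3 go.py 349.3,307.8,108 349.3,307.8,20 595.5,-146.4,70
python3 - <<'E'
from h import *
p,d=bot.read_camera("side")
for P in [(595.5,-303.5,54),(454.5,15,60)]:
    g=glass(p,proj("side",P),20); print(g,g and ray("side",g[0],P[2]))
E
```

```text
t: 14.08
position: [454.0, 15.3, 105.4]
eef_rot: [-3.105, -0.476, 0.0]
contact_force: [0.3, 0.4, -0.2]
grip_width: 85.6
grip_force: 0.0
t 14.1 pos [454.025  15.285 105.404] F [ 0.267  0.415 -0.247] grip 85.6 0.0 j [ 0.343  0.223 -0.503  2.139  0.147  0.812 -1.517]
tilt fix turn [-0.004  0.003 -0.   ] yaw x 17.430061370905523
349.3,307.8,108 total units [ -0.492 -12.418  -0.099] rows 12.418167392155155
349.3,307.8,20 total units [0.001 0.001 3.52 ] rows 3.5199996817828403
595.5,-146.4,70 total units [ 3.953 20.283 -2.008] rows 20.28297421478028
(array([321.02985075, 103.46268657]), np.int32(67)) [ 589.05589682 -309.10523336]
(array([293.57961783, 206.49044586]), np.int32(157)) [454.21032449  16.44455982]
```

```bash
python3 -m creep '[[0,0,0,0,-0.5,0,0],[0,0,0,-0.03,-0.8,0,0],[0,0,0,-0.04,-0.9,0,0],[0,0,0,-0.04,-0.9,0,0],[0,0,0,-0.04,-0.9,0,0],[0,0,0,-0.04,-0.9,0,0],[0,0,0,-0.04,-0.9,0,0],[0,0,0,-0.04,-0.9,0,0],[0,0,0,-0.04,-0.9,0,0],[0,0,0,-0.04,-0.9,0,0]]' >/dev/null; python3 -m creep '[[0,0,0,-0.04,-0.9,0,0],[0,0,0,-0.04,-0.9,0,0],[0,0,0,-0.04,-0.9,0,0],[0,0,0,-0.04,-0.8,0,0],[0,0,0,-0.03,-0.4,0,0],[0,0,0,0,0,0,0],[0,0,0,0,0,0,0],[0,0,0,0,0,0,0],[0,0,0,0,0,0,0]]'
python3 go.py 349.3,307.8,108 349.3,307.8,20
```

```text
t: 15.72
position: [349.2, 305.4, 104.1]
eef_rot: [3.105, 0.472, -0.0]
contact_force: [0.1, 0.2, -1.1]
grip_width: 85.7
grip_force: 0.0
t 15.7 pos [349.208 305.383 104.108] F [ 0.076  0.171 -1.053] grip 85.7 0.0 j [-0.17   0.277 -0.696  2.111  0.241  0.831 -2.281]
tilt fix turn [ 0.014  0.004 -0.   ] yaw x 17.2872401372097
349.3,307.8,108 total units [ 0.032 -0.091 -0.156] rows 0.15577328910098318
349.3,307.8,20 total units [ 0.001 -0.004  3.52 ] rows 3.5199977078762585
```

Descend to TCP z≈19 (3.4 units) and grasp.

```bash
python3 -m creep '[[0,0,0,0.03,-0.09,0.7,0],[0,0,0,0,0,0.8,0],[0,0,0,0,0,0.8,0],[0,0,0,0,0,0.6,0],[0,0,0,0,0,0.5,0],[0,0,0,0,0,0,0],[0,0,0,0,0,0,0.5],[0,0,0,0,0,0,0.7],[0,0,0,0,0,0,0.8],[0,0,0,0,0,0,0.9]]'; python3 -m creep '[[0,0,0,0,0,0,1],[0,0,0,0,0,0,1],[0,0,0,0,0,0,1],[0,0,0,0,0,0,1]]'
python3 go.py 349.3,307.8,80 595.5,-146.4,80
```

```text
t: 16.55
position: [349.5, 309.8, 20.3]
eef_rot: [-3.105, -0.475, -0.003]
contact_force: [0.6, -0.5, 3.7]
grip_width: 38.5
grip_force: 3.1
t: 16.88
position: [349.7, 309.9, 20.5]
eef_rot: [-3.105, -0.475, -0.003]
contact_force: [-1.2, -1.3, 5.8]
grip_width: 34.6
grip_force: 59.6
t 16.9 pos [349.693 309.866  20.468] F [-1.153 -1.26   5.835] grip 34.6 59.6 j [-0.267  0.438 -0.61   2.144  0.404  0.67  -2.422]
tilt fix turn [-0.001 -0.028  0.   ] yaw x 17.401737430607522
349.3,307.8,80 total units [-0.034  0.074 -2.381] rows 2.3813846879485805
595.5,-146.4,80 total units [ 3.964 20.282  0.007] rows 20.281712921252556
```

```bash
python3 -m creep '[[0,0,0,0,0,-0.3,1],[0,0,0,0,0,-0.7,1],[0,0,0,0,0,-0.8,1],[0,0,0,0,0,-0.8,1],[0,0,0,0,0,-0.6,1],[0,0,0,0,0,-0.2,1],[0,0,0,0.05,0.4,0,1],[0,0,0,0.16,0.8,0,1],[0,0,0,0.18,0.9,0,1],[0,0,0,0.18,0.9,0,1]]'; python3 -m creep '[[0,0,0,0.18,0.9,0,1],[0,0,0,0.18,0.9,0,1],[0,0,0,0.18,0.9,0,1],[0,0,0,0.18,0.9,0,1],[0,0,0,0.18,0.9,0,1],[0,0,0,0.18,0.9,0,1],[0,0,0,0.18,0.9,0,1],[0,0,0,0.18,0.9,0,1],[0,0,0,0.18,0.9,0,1],[0,0,0,0.18,0.9,0,1]]' 
python3 go.py 595.5,-146.4,100 595.5,-146.4,80
```

```text
t: 17.72
position: [383.9, 239.9, 103.0]
eef_rot: [3.104, 0.477, -0.004]
contact_force: [0.2, -1.1, -2.7]
grip_width: 35.1
grip_force: 60.0
t: 18.55
position: [493.7, 38.4, 102.6]
eef_rot: [3.105, 0.474, -0.006]
contact_force: [0.8, 1.0, -1.4]
grip_width: 34.8
grip_force: 60.0
t 18.6 pos [493.674  38.369 102.589] F [ 0.816  1.026 -1.433] grip 34.8 60.0 j [ 0.308  0.309 -0.524  2.047  0.205  0.84  -1.602]
tilt fix turn [-0.006  0.044 -0.   ] yaw x 17.371735364811062
595.5,-146.4,100 total units [1.681 8.27  0.094] rows 8.269779638825321
595.5,-146.4,80 total units [0.003 0.    0.8  ] rows 0.799994938452599
```

```bash
python3 -m creep '[[0,0,0,0.18,0.9,0,1],[0,0,0,0.18,0.9,0,1],[0,0,0,0.18,0.9,0,1],[0,0,0,0.18,0.9,0,1],[0,0,0,0.18,0.9,0,1],[0,0,0,0.18,0.9,0,1],[0,0,0,0.18,0.9,0,1],[0,0,0,0.18,0.9,0,1],[0,0,0,0.18,0.6,0,1],[0,0,0,0.05,0.2,0.2,1]]' >/dev/null; python3 -m creep '[[0,0,0,0,0,0.5,1],[0,0,0,0,0,0.6,1],[0,0,0,0,0,0.4,1],[0,0,0,0,0,0.2,1],[0,0,0,0,0,0,1],[0,0,0,0,0,0,1],[0,0,0,0,0,0,1]]' 
python3 go.py 595.5,-146.4,30
```

```text
t: 19.97
position: [595.1, -137.1, 57.3]
eef_rot: [3.105, 0.477, 0.002]
contact_force: [1.3, -0.0, -0.6]
grip_width: 34.9
grip_force: 60.0
t 20.0 pos [ 595.136 -137.12    57.293] F [ 1.256 -0.024 -0.645] grip 34.9 60.0 j [ 0.48   0.549 -0.401  1.799  0.275  0.848 -1.318]
tilt fix turn [ 0.004 -0.012 -0.   ] yaw x 17.457222448164742
595.5,-146.4,30 total units [-0.099  0.358  1.092] rows 1.0917398750909133
```

```bash
python3 -m creep '[[0,0,0,-0.06,0.18,0.2,1],[0,0,0,-0.04,0.18,0.4,1],[0,0,0,0,0,0.3,1],[0,0,0,0,0,0.2,1],[0,0,0,0,0,0.06,1],[0,0,0,0,0,0,1],[0,0,0,0,0,0,1],[0,0,0,0,0,0,1]]' 
python3 go.py 595.5,-146.4,24.5
python3 - <<'E'
from h import *
I,d=bot.read_camera("side")
c=proj("side",(595.5,-146.4,12)).astype(int)-50; print(c)
cv2.imwrite("pics/c5.png",cv2.resize(I[c[1]:c[1]+100,c[0]:c[0]+100,::-1],(400,400)))
E
```

```text
t: 20.63
position: [595.4, -146.7, 28.1]
eef_rot: [-3.105, -0.476, -0.001]
contact_force: [0.1, -0.4, -2.2]
grip_width: 35.0
grip_force: 60.0
t 20.6 pos [ 595.36  -146.676   28.051] F [ 0.137 -0.441 -2.24 ] grip 35.0 60.0 j [ 0.481  0.594 -0.384  1.801  0.296  0.802 -1.318]
tilt fix turn [ 0.001 -0.008 -0.   ] yaw x 17.433641463904262
595.5,-146.4,24.5 total units [ 0.009 -0.009  0.142] rows 0.14205185962217054
[231 101]
```

View pics/c5.png

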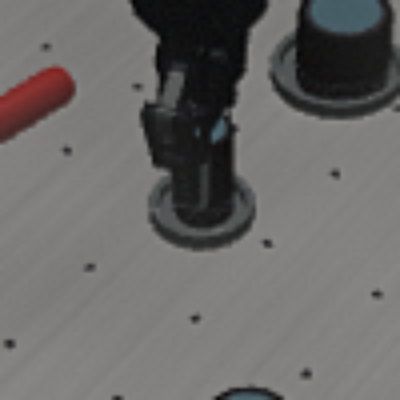

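Barrel 3 is centred at crop x≈204 over ring 3 at x≈202, with its underside within the ring. I lower it, release and lift.

```bash
python3 -m creep '[[0,0,0,0,0,0.06,1],[0,0,0,0,0,0.05,1],[0,0,0,0,0,0.04,1],[0,0,0,0,0,0.03,1],[0,0,0,0,0,0,1],[0,0,0,0,0,0,1]]'
```

```text
t: 21.18
position: [595.2, -147.0, 24.6]
eef_rot: [3.105, 0.475, -0.0]
contact_force: [-2.9, 0.5, 4.8]
grip_width: 34.8
grip_force: 60.6
```

```bash
python3 -m creep '[[0,0,0,0,0,-0.02,0.7],[0,0,0,0,0,0,0.4],[0,0,0,0,0,0,0.2],[0,0,0,0,0,0,0],[0,0,0,0,0,0,0],[0,0,0,0,0,-0.3,0],[0,0,0,0,0,-0.6,0],[0,0,0,0,0,-0.8,0],[0,0,0,0,0,-0.8,0],[0,0,0,0,0,-0.8,0]]'
python3 -m creep '[[0,0,0,0,0,-0.2,0],[0,0,0,0,0,0,0],[0,0,0,0,0,0,0]]'
python3 go.py 609,176,112 609,176,24
python3 - <<'E'
from h import *
p,d=bot.read_camera("side")
for P in [(595.5,-303.5,54),(454.5,15,60),(595.2,-147,66),(609,176,70)]:
    g=glass(p,proj("side",P),20); print(g,g and ray("side",g[0],P[2]))
E
```

```text
t: 22.02
position: [595.5, -146.9, 108.6]
eef_rot: [3.105, 0.476, 0.002]
contact_force: [-0.0, -0.3, 0.0]
grip_width: 85.4
grip_force: 0.0
t: 22.27
position: [595.1, -147.1, 111.8]
eef_rot: [3.105, 0.475, 0.001]
contact_force: [-0.1, 0.2, 0.1]
grip_width: 85.2
grip_force: 0.0
t 22.3 pos [ 595.093 -147.073  111.782] F [-0.1    0.223  0.057] grip 85.2 0.0 j [ 0.513  0.48  -0.422  1.768  0.236  0.943 -1.273]
tilt fix turn [ 0.008 -0.009  0.   ] yaw x 17.40462067640246
609,176,112 total units [  4.396 -12.165  -0.013] rows 12.16487271666351
609,176,24 total units [-0.003 -0.002  3.52 ] rows 3.5199983814075164
(array([316.86206897, 103.42758621]), np.int32(145)) [ 597.74069265 -303.42659007]
(array([292.7253886 , 205.67875648]), np.int32(193)) [456.7935829   15.63182034]
(array([281.38235294, 133.55882353]), np.int32(68)) [ 596.94318351 -146.94992235]
(array([178.75925926, 220.53703704]), np.int32(54)) [610.98820297 177.4867078 ]
```

```bash
python3 -m creep '[[0,0,0,0.2,-0.5,0,0],[0,0,0,0.3,-0.8,0,0],[0,0,0,0.33,-0.9,0,0],[0,0,0,0.33,-0.9,0,0],[0,0,0,0.33,-0.9,0,0],[0,0,0,0.33,-0.9,0,0],[0,0,0,0.33,-0.9,0,0],[0,0,0,0.33,-0.9,0,0],[0,0,0,0.33,-0.9,0,0],[0,0,0,0.33,-0.9,0,0]]' >/dev/null; python3 -m creep '[[0,0,0,0.33,-0.9,0,0],[0,0,0,0.33,-0.9,0,0],[0,0,0,0.33,-0.9,0,0],[0,0,0,0.2,-0.65,0,0],[0,0,0,0.1,-0.3,0,0],[0,0,0,0,0,0,0],[0,0,0,0,0,0,0],[0,0,0,0,0,0,0],[0,0,0,0,0,0,0]]'
python3 go.py 609,176,112 609,176,24
```

```text
t: 23.9
position: [610.0, 173.4, 110.8]
eef_rot: [3.105, 0.47, -0.001]
contact_force: [0.2, -0.7, -0.8]
grip_width: 85.4
grip_force: 0.0
t 23.9 pos [610.017 173.37  110.796] F [ 0.17  -0.688 -0.792] grip 85.4 0.0 j [ 0.039  0.531 -0.49   1.71   0.294  0.975 -1.831]
tilt fix turn [ 0.018  0.013 -0.   ] yaw x 17.22972123293463
609,176,112 total units [-0.008 -0.112 -0.048] rows 0.1124438450603129
609,176,24 total units [ 0.004 -0.005  3.52 ] rows 3.5199943216716214
```

```bash
python3 -m creep '[[0,0,0,0,-0.08,0.5,0],[0,0,0,0,0,0.8,0],[0,0,0,0,0,0.8,0],[0,0,0,0,0,0.8,0],[0,0,0,0,0,0.6,0],[0,0,0,0,0,0.3,0],[0,0,0,0,0,0,0],[0,0,0,0,0,0,0],[0,0,0,0,0,0,0]]'
python3 go.py 609,176,16
python3 - <<'E'
from h import *
I,d=bot.read_camera("side")
c=proj("side",(609,176,40)).astype(int)-50; print(c)
g=glass(I,proj("side",(609,176,70)),20); print(g,g and ray("side",g[0],70))
cv2.imwrite("pics/c6.png",cv2.resize(I[c[1]:c[1]+100,c[0]:c[0]+100,::-1],(400,400)))
E
```

```text
t: 24.65
position: [610.3, 178.3, 17.4]
eef_rot: [-3.105, -0.475, -0.004]
contact_force: [0.4, 0.5, 0.4]
grip_width: 85.3
grip_force: 0.0
t 24.6 pos [610.291 178.307  17.428] F [0.38  0.511 0.389] grip 85.3 0.0 j [-0.004  0.656 -0.445  1.744  0.366  0.823 -1.887]
tilt fix turn [-0.002 -0.029 -0.   ] yaw x 17.395604278090794
609,176,16 total units [-0.077  0.073  0.057] rows 0.0769931690980153
[132 180]
(array([180.3125, 220.625 ]), np.int32(32)) [608.3762002  175.95447451]
```

View pics/c6.png

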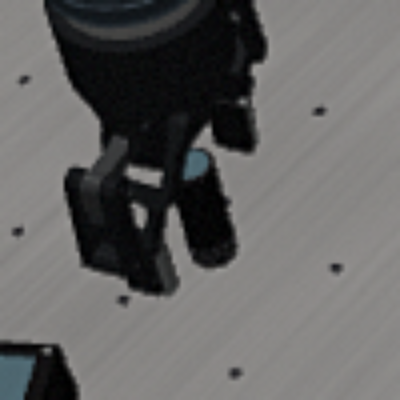

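The barrel stands freely between the fingers, at crop (208,210). I close gently.

```bash
python3 -m creep '[[0,0,0,-0.04,0.05,0.04,0.2],[0,0,0,0,0,0,0.4],[0,0,0,0,0,0,0.5],[0,0,0,0,0,0,0.58],[0,0,0,0,0,0,0.62],[0,0,0,0,0,0,0.66],[0,0,0,0,0,0,0.7],[0,0,0,0,0,0,0.74],[0,0,0,0,0,0,0.8],[0,0,0,0,0,0,1]]' 30; python3 -m creep '[[0,0,0,0,0,0,1],[0,0,0,0,0,0,1],[0,0,0,0,0,0,1],[0,0,0,0,0,0,1]]' 60
python3 go.py 411.7,157.2,60
```

```text
t: 25.53
position: [608.6, 176.6, 15.4]
eef_rot: [-3.105, -0.476, -0.0]
contact_force: [0.0, -0.3, 0.7]
grip_width: 23.5
grip_force: 29.4
t: 25.87
position: [608.8, 176.6, 15.5]
eef_rot: [-3.105, -0.475, -0.001]
contact_force: [0.5, 1.1, 1.6]
grip_width: 22.7
grip_force: 58.7
t 25.9 pos [608.796 176.608  15.474] F [0.471 1.088 1.626] grip 22.7 58.7 j [-0.003  0.656 -0.444  1.748  0.367  0.82  -1.886]
tilt fix turn [-0.002 -0.007  0.   ] yaw x 17.4116762648731
411.7,157.2,60 total units [-7.754 -1.619 -1.785] rows 7.75396227618065
```

```bash
python3 -m creep '[[0,0,0,0,0,-0.3,1],[0,0,0,0,0,-0.6,1],[0,0,0,0,0,-0.6,1],[0,0,0,0,0,-0.3,1],[0,0,0,-0.4,-0.1,0,1],[0,0,0,-0.8,-0.17,0,1],[0,0,0,-0.8,-0.17,0,1],[0,0,0,-0.8,-0.17,0,1],[0,0,0,-0.8,-0.17,0,1],[0,0,0,-0.8,-0.17,0,1]]'; python3 -m creep '[[0,0,0,-0.8,-0.17,0,1],[0,0,0,-0.8,-0.17,0,1],[0,0,0,-0.8,-0.17,0,1],[0,0,0,-0.6,-0.1,0,1],[0,0,0,-0.3,-0.05,0,1],[0,0,0,0,0,0,1],[0,0,0,0,0,0,1],[0,0,0,0,0,0,1],[0,0,0,0,0,0,1]]' 
python3 go.py 411.7,157.2,24
```

```text
t: 26.7
position: [496.3, 166.3, 61.6]
eef_rot: [3.105, 0.475, 0.003]
contact_force: [-0.7, 0.3, -0.9]
grip_width: 22.5
grip_force: 58.7
t: 27.45
position: [414.6, 157.7, 60.8]
eef_rot: [-3.105, -0.474, -0.003]
contact_force: [0.4, 0.0, -1.8]
grip_width: 22.9
grip_force: 58.7
t 27.4 pos [414.616 157.689  60.842] F [ 0.369  0.006 -1.789] grip 22.9 58.7 j [ 0.059  0.299 -0.56   2.186  0.242  0.713 -1.932]
tilt fix turn [-0.006 -0.027  0.   ] yaw x 17.361132546557506
411.7,157.2,24 total units [-0.12  -0.015  1.473] rows 1.473450177815263
```

```bash
python3 -m creep '[[0,0,0,-0.1,-0.01,0.3,1],[0,0,0,0,0,0.4,1],[0,0,0,0,0,0.35,1],[0,0,0,0,0,0.25,1],[0,0,0,0,0,0.15,1],[0,0,0,0,0,0,1],[0,0,0,0,0,0,1],[0,0,0,0,0,0,1]]' 
python3 go.py 411.7,157.2,19.5
python3 - <<'E'
from h import *
I,d=bot.read_camera("side")
c=proj("side",(411.7,157.2,12)).astype(int)-50; print(c)
cv2.imwrite("pics/c7.png",cv2.resize(I[c[1]:c[1]+100,c[0]:c[0]+100,::-1],(400,400)))
E
```

```text
t: 28.12
position: [410.6, 156.9, 24.1]
eef_rot: [-3.105, -0.476, -0.001]
contact_force: [0.1, -0.1, -1.9]
grip_width: 22.8
grip_force: 58.7
t 28.1 pos [410.632 156.926  24.126] F [ 0.134 -0.094 -1.885] grip 22.8 58.7 j [ 0.022  0.368 -0.525  2.207  0.309  0.635 -1.992]
tilt fix turn [-0.002 -0.005  0.   ] yaw x 17.419160529553594
411.7,157.2,19.5 total units [0.044 0.002 0.185] rows 0.18507326176225267
[220 230]
```

View pics/c7.png

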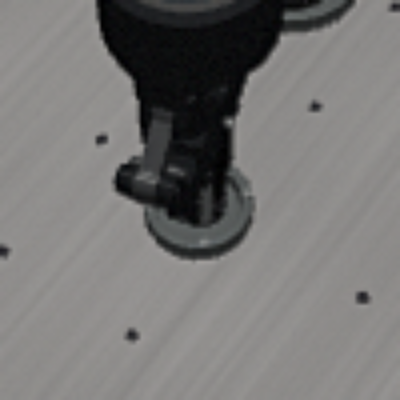

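Barrel 4's right edge is at x≈232, which puts its centre near x≈206, against ring centre x≈199. I shift it about 2.5 mm left in the image and lower it.

```bash
python3 -m creep '[[0,0,0,0.09,-0.03,0.04,1],[0,0,0,0,0,0.05,1],[0,0,0,0,0,0.05,1],[0,0,0,0,0,0.04,1],[0,0,0,0,0,0.03,1],[0,0,0,0,0,0,1],[0,0,0,0,0,0,1]]'
```

```text
t: 28.75
position: [412.5, 158.1, 19.4]
eef_rot: [3.105, 0.475, -0.0]
contact_force: [-1.1, 0.2, 5.0]
grip_width: 22.7
grip_force: 59.2
```

```bash
python3 -m creep '[[0,0,0,0,0,-0.02,0.7],[0,0,0,0,0,0,0.5],[0,0,0,0,0,0,0.2],[0,0,0,0,0,0,0],[0,0,0,0,0,0,0],[0,0,0,0,0,0,0],[0,0,0,0,0,-0.3,0],[0,0,0,0,0,-0.6,0],[0,0,0,0,0,-0.8,0],[0,0,0,0,0,-0.8,0]]'
python3 -m creep '[[0,0,0,0,0,-0.8,0],[0,0,0,0,0,-0.8,0],[0,0,0,0,0,-0.6,0],[0,0,0,0,0,-0.3,0],[0,0,0,0,0,0,0],[0,0,0,0,0,0,0]]'
python3 - <<'E'
from h import *
for n in("side","top"):
    p,d=bot.read_camera(n)
    for P in [(595.5,-303.5,54),(454.5,15,60),(595.2,-147,66),(412.5,158,74)]:
        g=glass(p,proj(n,P),16); print(n,g,g and ray(n,g[0],P[2]))
    if n=="side": cv2.imwrite("pics/f.png",p[:,:,::-1])
E
```

```text
t: 29.58
position: [411.6, 158.1, 82.5]
eef_rot: [-3.105, -0.476, 0.002]
contact_force: [-0.1, -1.2, -0.2]
grip_width: 85.4
grip_force: 0.0
t: 30.08
position: [412.3, 158.0, 144.4]
eef_rot: [3.105, 0.475, 0.001]
contact_force: [-0.4, 0.5, -0.3]
grip_width: 85.4
grip_force: 0.0
side (array([316.91780822, 103.4109589 ]), np.int32(146)) [ 597.6615801  -303.56242407]
side (array([292.68556701, 205.65979381]), np.int32(194)) [456.88659303  15.63513179]
side None None
side (array([267.52941176, 261.41176471]), np.int32(68)) [414.61768305 158.6608069 ]
top (array([423.64146341, 156.91219512]), np.int32(410)) [ 593.0281957  -304.84112298]
top (array([268.02721088, 224.08503401]), np.int32(294)) [453.38784396  14.06170049]
top (array([348.86826347, 155.37724551]), np.int32(167)) [ 592.50080529 -148.25974388]
top None None
```

View pics/f.png

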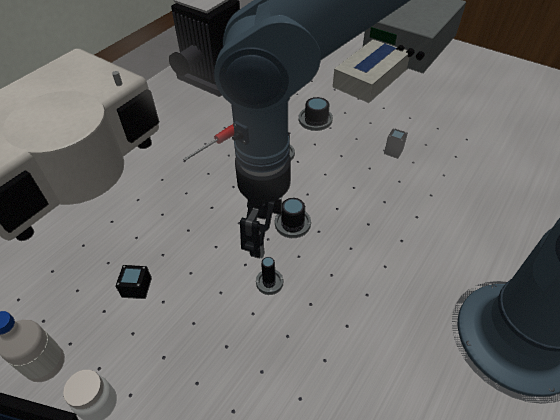

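Barrels 1, 2 and 4 stand upright in their rings at (316,106), (293,210) and (269,272). Barrel 3 is hidden here by the arm, but the top view puts it at (592.5,-148.3), 2 mm from its ring. Everything is within about 3 mm of centre, so I hand in.

```bash
python3 -c "
from rig import bot
print(bot.job_done())"
```

```text
the job is handed in; nothing more can be done
None
```

All four barrels were placed in order, widest to slimmest, each within about 3 mm of its ring's centre in my last camera measurements, and the job is handed in; no verdict was returned.

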